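Size an unmarked spacer on the step gauge and file it

ROBOT

A 7-joint arm with a two-finger parallel gripper is mounted at the origin on the work surface. World frame = base frame: x ahead of the robot, y to its left, z up, the work surface at z = 0. Lengths are in m, angles in rad, forces in N, time in s.
With the tool pointing down it reaches from about 0.425 to 0.95 m from the base axis. Payload 4.7 kg.
Tool frame: the origin (TCP) lies between the finger pads; the fingertips stand 11 mm ahead of it and the grasp point (between the pads) lies 8 mm behind it; z points along the fingers, y is the line along which they close (so a half turn about z gives the same grasp; the last joint's range is limited). The gripper opens to 87 mm and grips with 3 to 60 N. Pads are 19 mm wide; open, the fingers measure 117 mm over their backs; the gripper's body (75 mm by 190 mm) begins 51 mm behind the grasp point.
Start: joints at [1.202, 0.469, -0.049, 1.532, 0.024, 1.141, -0.082], TCP at [0.225, -0.636, 0.234] pointing down, gripper open.
Joint ranges: [-2.59, 2.59], [-0.33, 1.99], [-1.39, 1.29], [0.1, 2.45], [-1.04, 4.18], [0.21, 1.99], [-2.66, 2.66]. Speed limits (rad/s): [2.57, 2.57, 3.14, 3.14, 3.14, 3.14, 3.14].

INTERFACE

Orientations are given as [roll, pitch, yaw] about the fixed x, y, z axes, in that order (R = Rz(yaw) Ry(pitch) Rx(roll)).
In Python, from cell import manip gives the robot as it stands.
- The arm moves only by the tool step_arm, never from a script. Its argument "rows" is a list of rows, each a list of 7 numbers: the turn, a rotation vector about the tool's x, y, z in fractions of the full range, 1 being 180 degrees, then the shift along the tool's x, y, z in parts of the range, where 1.0 means 75 cm, then the opening, from 0 (shut) to 1 (fully open). A call has 1 to 20 rows; each row is the pose to reach, as a shift and turn from the pose commanded when the call began, along the tool's axes at that moment; what a row does not reach only later rows make up. A row lasts 1/12 s, in which the tool goes at most 41.7 mm and 7.16 degrees, less where a joint would pass 70% of its speed; a pose out of reach is approached as far as the arm can. A call with a gripper value outside its range is refused whole. The fingers move at their own pace and stop on an object; the grip force is fixed at half the most. Time passes only in rows, so rows that repeat a pose let the fingers close. It gives the time, the measured TCP pose, the force, the opening and the grip force at its end, in the units of the state.
- manip.observe(): the state, without advancing time (a new reading comes with each control period).
- manip.capture(name): name is "side" or "top"; returns (picture, depth): 420x560x3 uint8, blue, green, red; 420x560 float32, m along the optical axis (not along the pixel's ray), 0 where there is no reading.
- manip.camera_info(name): a dict with "fx", "fy", "cx", "cy" (pixels), "extrinsics" (4x4, takes a point from camera to world coordinates). Camera axes: x right, y down, z forward; pixel columns grow to the right and rows downward; lengths in m; the calibration is good to about 2 mm. A picture is of the moment at which its call begins. camera_info takes no time and is no camera call.
- manip.sign_off(): hands the job in; it is judged then, once.
The state is a dict: "t": time; "joint_positions": joint angles; "joint_velocities": joint speeds; "joint_efforts": joint torques, N m; "ee_pos": TCP position; "eef_rot": TCP orientation; "contact_force": force on the tool from outside, world axes, zero at the start; "moment": the same for the moment, N m; "width": finger opening in m; "gripper_force": force on a finger pad.
Only numpy, scipy, OpenCV 4.12 (cv2) and the standard library are available. Lean on these libraries where they do the work, as an engineer would, in place of code of your own. Each camera call takes 0.05 s, during which the arm holds its last target. There are 200 camera calls.

TASK

Take the spacer standing next to the rack's end block, slide it down the stepped taper gauge until it truly stops, and press it home there for a moment with light hand pressure (about 10 N, never as much as 20). Read how many dark bands lie just below the shoulder it stopped on, then lift it off and set it down flat, without dropping it, in the bin with that number of studs. Leave the other spacers and everything else where they are.

Things in the scene. Friction and masses are not known exactly. Their poses are not given: they have to be found in the camera images.
- gauge: Rigid steel stepped taper gauge: fixed round base, 80 diameter, 12 high, with an upright core screwed into its middle (point gauge_core_foot). Origin at the centre of the base's underside, z up the axis. Dark bands lie just below the core's three shoulders: 1 below the top one, 2 below the middle one; the lowest has its 3 bands round the base's rim
- gauge_core_foot (a point): Point on the axis at the base's upper face (12 high). How far the core is screwed out is not measured: H, 0 to 16. Core, diameter at height above the bench (add H): cone 38-30 (12-17), section 30 (17-35), cone 30-24 (35-39), section 24 (39-57), cone 24-18 (57-61), section 18 (61-76), tip cone 18-6 (76-84). It does not move under 25 N
- gauge_step1 (a point): Point on the axis, 60 above the bench: with H = 0 the underside of a spacer of bore 20 comes to rest here, on the top shoulder; H (0 to 16) higher in fact, so 60 to 76. 1 band. A spacer has 1 mm of play all round just above its shoulder; held further off-centre it can hang up on a shoulder too high
- gauge_step2 (a point): Point on the axis, 38 above the bench: with H = 0 the underside of a spacer of bore 26 comes to rest here, on the middle shoulder; H (0 to 16) higher in fact, so 38 to 54. 2 bands. A spacer has 1 mm of play all round just above its shoulder; held further off-centre it can hang up on a shoulder too high
- gauge_step3 (a point): Point on the axis, 16 above the bench: with H = 0 the underside of a spacer of bore 32 comes to rest here, on the lowest shoulder; H (0 to 16) higher in fact, so 16 to 32. 3 bands. A spacer has 1 mm of play all round just above its shoulder; held further off-centre it can hang up on a shoulder too high
- rack: Wooden strip, fixed, 66 (x) by 262 (y), 12 thick, with an end block (12 thick in y, 28 high from the bench) at its +y end, its middle 125 from the strip's centre. Three spacers stand on it in a row along y, 75 apart. Origin at the centre of its underside
- rack_first (a point): On the strip's upper face (12 above the bench), the place next to the end block (75 towards +y from the strip's centre), where the spacer to be sized stands at the start
- spacer_a: One of three dark steel spacer rings that look alike from outside: round, 46 outer diameter, 24 high, about 0.2 kg, plain bore right through. Bores are 20, 26 and 32, one ring of each; which ring has which is not marked. Origin at the centre of its underside, z up along its axis
- spacer_b: One of three dark steel spacer rings that look alike from outside: round, 46 outer diameter, 24 high, about 0.2 kg, plain bore right through. Bores are 20, 26 and 32, one ring of each; which ring has which is not marked. Origin at the centre of its underside, z up along its axis
- spacer_c: One of three dark steel spacer rings that look alike from outside: round, 46 outer diameter, 24 high, about 0.2 kg, plain bore right through. Bores are 20, 26 and 32, one ring of each; which ring has which is not marked. Origin at the centre of its underside, z up along its axis
- bin_1: White plastic drawer used as a bin, fixed, 92 (x) by 124 (y) outside, 32 high, walls and floor 4 thick (inside 84 by 116), with a flat ledge (20 by 70) outside its -x wall at rim height; 1 black round stud (10 wide) on the ledge: the bin for the shoulder with as many bands. Origin at the centre of its underside
- bin_2: White plastic drawer used as a bin, fixed, 92 (x) by 124 (y) outside, 32 high, walls and floor 4 thick (inside 84 by 116), with a flat ledge (20 by 70) outside its -x wall at rim height; 2 black round studs (10 wide) on the ledge: the bin for the shoulder with as many bands. Origin at the centre of its underside
- bin_3: White plastic drawer used as a bin, fixed, 92 (x) by 124 (y) outside, 32 high, walls and floor 4 thick (inside 84 by 116), with a flat ledge (20 by 70) outside its -x wall at rim height; 3 black round studs (10 wide) on the ledge: the bin for the shoulder with as many bands. Origin at the centre of its underside
- bin_1_in (a point): Centre of the inner floor of the bin with 1 stud, 4 above the bench; axes as the bin's
- bin_2_in (a point): Centre of the inner floor of the bin with 2 studs, 4 above the bench; axes as the bin's
- bin_3_in (a point): Centre of the inner floor of the bin with 3 studs, 4 above the bench; axes as the bin's
- jar: Closed amber jar with a paper label, 60 diameter, 85 high, loose; a bystander. Origin at the centre of its underside
- oilcan: Closed grey can, 56 diameter, 100 high, loose; a bystander. Origin at the centre of its underside
Mind the look-alikes: they are no part of the job. Leave any blue look-alike of the spacer_c alone.

How it is judged:
On the way:
1. the spacer sits level on its own shoulder of the gauge, pressed home with more than 5 N (((z of spacer_a in the frame of gauge between 0.05667 and 0.07817 m and horizontal distance between spacer_a and gauge below 0.004 m and angle between spacer_a's own z axis and vertical below 0.12 rad and contact force between spacer_a and gauge above 5 N) or (z of spacer_b in the frame of gauge between 0.03467 and 0.05617 m and horizontal distance between spacer_b and gauge below 0.004 m and angle between spacer_b's own z axis and vertical below 0.12 rad and contact force between spacer_b and gauge above 5 N) or (z of spacer_c in the frame of gauge between 0.01275 and 0.03425 m and horizontal distance between spacer_c and gauge below 0.004 m and angle between spacer_c's own z axis and vertical below 0.12 rad and contact force between spacer_c and gauge above 5 N))), for 0.2 s.
At the end, for the whole second after the job is handed in: The spacer that stood next to the end block lies flat (within 0.15 rad) and at rest on the floor of the bin whose studs match the bands of its shoulder, its centre within 42 mm of the middle of the bin's floor; the other two are still on the rack, in the second and third places (((horizontal distance between spacer_a and bin_1_in below 0.042 m and z of spacer_a in the frame of bin_1_in below 0.006 m and angle between spacer_a's own z axis and vertical below 0.15 rad and linear speed of spacer_a below 0.02 m/s and horizontal distance between each of spacer_b, spacer_c and rack_first above 0.05 m and horizontal distance between each of spacer_b, spacer_c and rack below 0.1 m) or (horizontal distance between spacer_b and bin_2_in below 0.042 m and z of spacer_b in the frame of bin_2_in below 0.006 m and angle between spacer_b's own z axis and vertical below 0.15 rad and linear speed of spacer_b below 0.02 m/s and horizontal distance between each of spacer_a, spacer_c and rack_first above 0.05 m and horizontal distance between each of spacer_a, spacer_c and rack below 0.1 m) or (horizontal distance between spacer_c and bin_3_in below 0.042 m and z of spacer_c in the frame of bin_3_in below 0.006 m and angle between spacer_c's own z axis and vertical below 0.15 rad and linear speed of spacer_c below 0.02 m/s and horizontal distance between each of spacer_a, spacer_b and rack_first above 0.05 m and horizontal distance between each of spacer_a, spacer_b and rack below 0.1 m))); the robot touches nothing.
It fails at once if the spacer is forced onto the gauge (20 N or more between them) (contact force between any of spacer_a, spacer_b, spacer_c and gauge above 20 N).
It fails at once if the fingers or arm press on the gauge itself with 20 N or more (contact force between any of the fingers, the arm and gauge above 20 N).
It fails at once if a spacer is dropped or forced into a bin (over 40 N between them) (contact force between any of spacer_a, spacer_b, spacer_c and bin_1 above 40 N or contact force between any of spacer_a, spacer_b, spacer_c and bin_2 above 40 N or contact force between any of spacer_a, spacer_b, spacer_c and bin_3 above 40 N).
It fails at once if a second spacer is moved by more than 15 mm (distance of each of spacer_a, spacer_b from where it was at the start of the episode above 0.015 m or distance of each of spacer_b, spacer_c from where it was at the start of the episode above 0.015 m or distance of each of spacer_a, spacer_c from where it was at the start of the episode above 0.015 m).
It fails at once if the jar or the can is moved by more than 20 mm (distance of any of jar, oilcan from where it was at the start of the episode above 0.02 m).
It also fails if it takes over 58 s, if anything falls off the work surface, if the arm or the gripper's body presses on something with over 40 N, if the wrist force passes 120 N, or if a joint passes its speed limit or range.

## Working session

There is one attempt and no reset: what is moved stays moved. The work goes in short steps, Python scripts to look and compute and a tool call to move; the robot and the scene stay as the last step left them, time stands still between calls to the robot, and variables do not carry over. Pictures are saved under pics/ and viewed, at most 10 in all, crops included, and the job is handed in when it is done.

Besides the shell and the picture viewer there is one more tool, called after "Call:" by a JSON object that holds its "fn" and its "kwargs". step_arm: Moves the arm, as the interface text tells. Its arguments: {"type":"object","properties":{"rows":{"type":"array","items":{"type":"array","items":{"type":"number"}}}},"required":["rows"]}

```bash
mkdir -p pics; python3 - <<'E'
from cell import manip
import cv2,numpy as np
print(manip.observe())
for n in("top","side"):
    p,d=manip.capture(n);cv2.imwrite(f"pics/{n}0.png",p);np.save(f"pics/{n}0.npy",d)
    print(manip.camera_info(n))
E
```

```text
{'t': 0.0, 'joint_positions': array([ 1.20209073,  0.4694568 , -0.04859103,  1.53374428,  0.02409463,
        1.14098512, -0.08227164]), 'joint_velocities': array([-0.00216434, -0.00084971,  0.00138147, -0.00059676,  0.00260359,
        0.00040064, -0.00111121]), 'joint_efforts': array([ 2.62947233e-04, -5.07963538e+01, -8.04763846e-02, -2.36149997e+01,
       -6.13385020e-02,  3.79831321e-02,  1.74046727e-04]), 'ee_pos': array([ 0.22478781, -0.63583269,  0.23246773]), 'eef_rot': array([-3.13958585e+00,  7.18950802e-05,  3.39861025e-01]), 'contact_force': array([-0.31415229, -0.22814502, -0.1555408 ]), 'moment': array([-0.02177813, -0.01534436,  0.03952743]), 'gripper_force': 0.0, 'width': 0.08662476045851128}
{'fx': 393.9376257937335, 'fy': 393.9376257937335, 'cx': 279.522427274422, 'cy': 209.40357126859482, 'extrinsics': array([[-0.01288013, -0.98079729,  0.19460417,  0.27474394],
       [-0.9996066 ,  0.01747921,  0.02193428, -0.02434181],
       [-0.02491461, -0.19424509, -0.98063658,  1.28462052],
       [ 0.        ,  0.        ,  0.        ,  1.        ]])}
{'fx': 456.08104636531067, 'fy': 456.08104636531067, 'cx': 280.47496526967086, 'cy': 212.85395242949525, 'extrinsics': array([[-0.96657226, -0.1590635 ,  0.20108922,  0.29674596],
       [-0.25603714,  0.55742577, -0.78976041,  0.83164025],
       [ 0.01352974, -0.81484681, -0.57951845,  0.69125951],
       [ 0.        ,  0.        ,  0.        ,  1.        ]])}
```

View pics/top0.png

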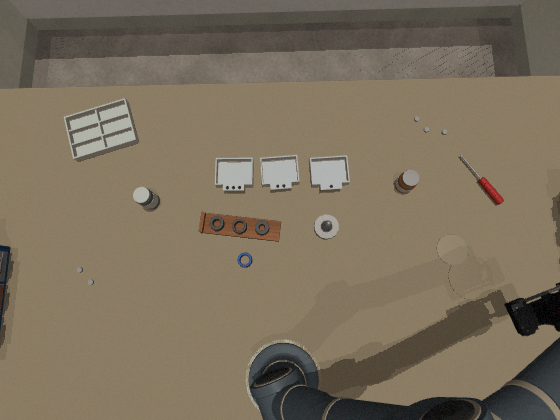

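View pics/side0.png

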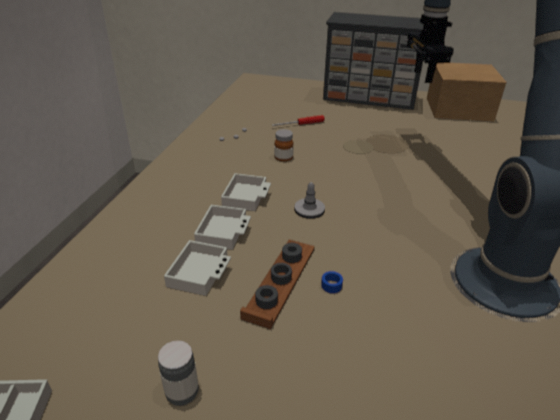

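The top view shows the rack with its end block at the left (203,222) and the first spacer at (217,223). The gauge is at (327,226), and the bins with 3, 2 and 1 studs are at (234,173), (280,172) and (329,172).

```bash
cat >h.py <<'E'
import numpy as np,cv2
from cell import manip
def cloud(n,d):
    c=manip.camera_info(n);v,u=np.mgrid[:d.shape[0],:d.shape[1]]
    P=np.stack([(u-c["cx"])/c["fx"]*d,(v-c["cy"])/c["fy"]*d,d],-1)
    E=c["extrinsics"];W=P@E[:3,:3].T+E[:3,3];W[d==0]=np.nan;return W
def px(n,u,v,z):
    c=manip.camera_info(n);E=c["extrinsics"];r=E[:3,:3]@[(u-c["cx"])/c["fx"],(v-c["cy"])/c["fy"],1]
    return E[:3,3]+r*(z-E[2,3])/r[2]
def proj(n,p):
    c=manip.camera_info(n);E=c["extrinsics"];q=E[:3,:3].T@(np.array(p)-E[:3,3]);return c["fx"]*q[0]/q[2]+c["cx"],c["fy"]*q[1]/q[2]+c["cy"]
E
python3 - <<'E'
from h import *
boxes={"top":{"sp1":(207,213,228,233),"sp2":(229,215,250,237),"sp3":(252,217,272,237),"gauge":(312,213,342,241),"b3":(212,155,256,192),"b2":(258,153,301,190),"b1":(307,153,351,190)},
"side":{"sp1":(254,284,280,308),"sp2":(270,262,294,284),"sp3":(281,241,303,263),"gauge":(293,180,328,217)}}
for n in boxes:
    d=np.load(f"pics/{n}0.npy");W=cloud(n,d)
    for k,(a,b,c,e) in boxes[n].items():
        w=W[b:e,a:c].reshape(-1,3);w=w[~np.isnan(w[:,0])]
        z=w[:,2]
        lo,hi={"s":(.031,.042),"g":(.02,.12),"b":(.026,.04)}[k[0]]
        s=w[(z>lo)&(z<hi)]
        (cx,cy),(ww,hh),an=cv2.minAreaRect((s[:,:2]*1000).astype(np.float32))
        print(n,k,len(s),"zmed %.4f zmax %.4f"%(np.median(s[:,2]),z.max()),"rect",np.round([cx,cy,ww,hh,an],1),"mean",s.mean(0).round(4))
        if k=="gauge":
            for l,h in((.006,.018),(.02,.05),(.05,.07),(.07,.085),(.085,.12)):
                q=w[(z>l)&(z<h)]
                if len(q): print("  ",l,len(q),q.mean(0).round(4),q.min(0).round(4),q.max(0).round(4))
a=cv2.imread("pics/top0.png")[145:245,190:355];b=cv2.imread("pics/side0.png")[170:330,190:350]
cv2.imwrite("pics/c1.png",cv2.resize(a,None,fx=4.8,fy=4.8,interpolation=cv2.INTER_CUBIC))
cv2.imwrite("pics/c2.png",cv2.resize(b,None,fx=3.7,fy=3.7,interpolation=cv2.INTER_CUBIC))
E
```

```text
top sp1 103 zmed 0.0357 zmax 0.0413 rect [4.828e+02 2.080e+02 4.340e+01 4.200e+01 3.000e-01] mean [0.4827 0.2084 0.0357]
top sp2 81 zmed 0.0351 zmax 0.0411 rect [471.8 135.2  43.5  43.4  75.4] mean [0.4724 0.1356 0.0353]
top sp3 126 zmed 0.0348 zmax 0.0406 rect [466.6  62.3  45.7  42.1   1.9] mean [0.4663 0.0618 0.035 ]
top gauge 80 zmed 0.0600 zmax 0.0870 rect [ 465.5 -145.6   29.7   23.    76.7] mean [ 0.4648 -0.1442  0.058 ]
   0.006 380 [ 0.4682 -0.1463  0.0114] [ 0.43   -0.1963  0.006 ] [ 0.513  -0.1073  0.0178]
   0.02 28 [ 0.4624 -0.1426  0.0347] [ 0.4537 -0.1606  0.0207] [ 0.4797 -0.1316  0.0453]
   0.05 24 [ 0.4645 -0.1441  0.0591] [ 0.4568 -0.1581  0.0503] [ 0.4786 -0.1359  0.0688]
   0.07 26 [ 0.4678 -0.1459  0.0799] [ 0.4602 -0.1535  0.0723] [ 0.4754 -0.1376  0.085 ]
   0.085 2 [ 0.4658 -0.1474  0.0863] [ 0.4643 -0.1489  0.0856] [ 0.4672 -0.1459  0.087 ]
top b3 339 zmed 0.0313 zmax 0.0397 rect [646.3 155.2 124.7 112.7  89.3] mean [0.6347 0.1556 0.0313]
top b2 303 zmed 0.0311 zmax 0.0400 rect [649.4   2.9 113.3 123.9   3.3] mean [0.6357 0.0031 0.0312]
top b1 317 zmed 0.031
[... 252 characters left out ...]
8.1  20.8] mean [0.4711 0.137  0.0345]
side sp3 201 zmed 0.0350 zmax 0.0382 rect [463.   75.4  42.8  70.5  12.3] mean [0.4651 0.0656 0.0348]
side gauge 219 zmed 0.0484 zmax 0.0857 rect [ 467.5 -139.4   30.1   22.8    2.4] mean [ 0.4665 -0.139   0.0494]
   0.006 349 [ 0.4658 -0.1368  0.0114] [ 0.4281 -0.1838  0.0061] [ 0.5082 -0.1047  0.0178]
   0.02 116 [ 0.4661 -0.137   0.0343] [ 0.4527 -0.1513  0.0205] [ 0.4829 -0.1281  0.0499]
   0.05 61 [ 0.4668 -0.1399  0.0591] [ 0.4566 -0.1503  0.0502] [ 0.4796 -0.1313  0.0694]
   0.07 41 [ 0.4671 -0.1432  0.0766] [ 0.4584 -0.1506  0.0701] [ 0.4767 -0.1373  0.0841]
   0.085 1 [ 0.4694 -0.1446  0.0857] [ 0.4694 -0.1446  0.0857] [ 0.4694 -0.1446  0.0857]
```

View pics/c1.png

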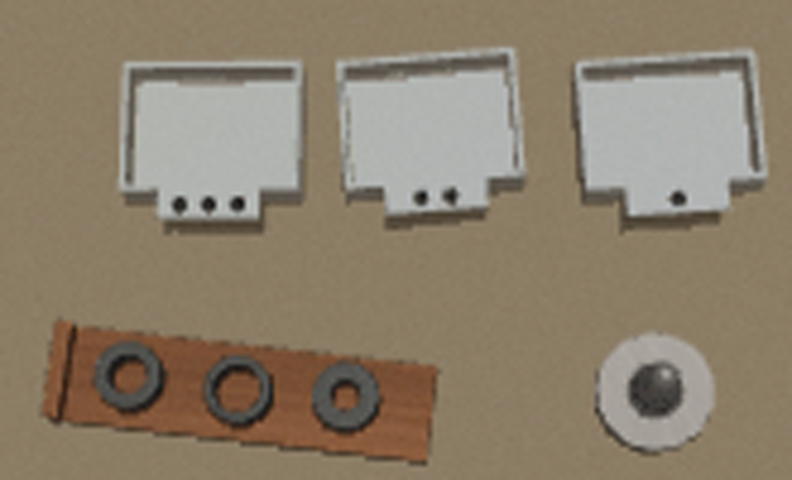

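View pics/c2.png

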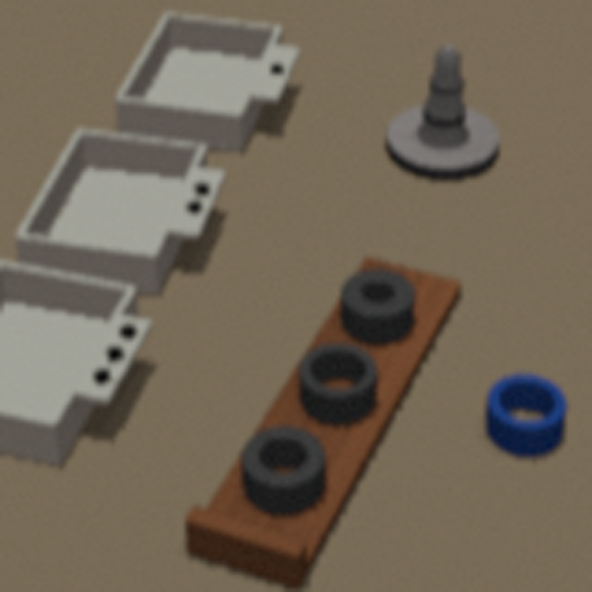

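Crops: the first spacer's top is centred at c1 (129,376) and c2 (285,457), and the gauge base at c1 (655,391) and c2 (442,137). The first spacer's bore looks like 26; the second looks widest and the third narrowest. I'll refine the positions with both cameras.

```bash
python3 - <<'E'
from h import *
def m(n,x,y):
    return ((x+.5)/4.8-.5+190,(y+.5)/4.8-.5+145) if n=="top" else ((x+.5)/3.7-.5+190,(y+.5)/3.7-.5+170)
for k,n,x,y,z in [("sp1","top",129.5,376.5,.036),("sp1","side",284.5,457,.036),("sp2","top",239,391,.036),("sp2","side",339,374,.036),("sp3","top",346,397,.036),("sp3","side",378,296,.036),("gauge","top",655.5,391.5,.012),("gauge","side",442.5,137,.012),("gtip","side",447,48,.088),("b2far-l","top",339,62,.032),("b2far-r","top",514,49,.032),("b2near-r","top",524,185,.032),("b2near-l","top",347,200,.032)]:
    print(k,n,px(n,*m(n,x,y),z).round(4))
# ellipse fits: bright base disc (gauge) and dark spacer in both images, upscaled
for n,k,(a,b,c,e) in [("top","gauge",(308,208,346,246)),("side","gauge",(288,190,332,220))]:
    I=cv2.imread(f"pics/{n}0.png")[b:e,a:c];I=cv2.resize(I,None,fx=8,fy=8,interpolation=cv2.INTER_CUBIC)
    s=I.astype(int).max(2)-I.min(2);g=I.max(2)
    M=((s<28)&(g>110)).astype(np.uint8)
    cs,_=cv2.findContours(M,0,1);q=max(cs,key=cv2.contourArea);h=cv2.convexHull(q)
    E=cv2.fitEllipse(h);u,v=(E[0][0]+.5)/8-.5+a,(E[0][1]+.5)/8-.5+b
    print("fit",n,E,px(n,u,v,.012).round(4))
for n,k,(a,b,c,e) in [("top","sp1",(206,212,229,235)),("side","sp1",(252,282,282,312))]:
    I=cv2.imread(f"pics/{n}0.png")[b:e,a:c];I=cv2.resize(I,None,fx=8,fy=8,interpolation=cv2.INTER_CUBIC)
    s=I.astype(int).max(2)-I.min(2);M=((s<30)).astype(np.uint8)
    cs,_=cv2.findContours(M,0,1);q=max(cs,key=cv2.contourArea);E=cv2.fitEllipse(cv2.convexHull(q));u,v=(E[0][0]+.5)/8-.5+a,(E[0][1]+.5)/8-.5+b
    print("fit",n,E,px(n,u,v,.036 if n=="top" else .024).round(4))
E
```

```text
sp1 top [0.4813 0.2071 0.036 ]
sp1 side [0.4803 0.2122 0.036 ]
sp2 top [0.4703 0.1333 0.036 ]
sp2 side [0.4687 0.1413 0.036 ]
sp3 top [0.465  0.0615 0.036 ]
sp3 side [0.4637 0.0684 0.036 ]
gauge top [ 0.4689 -0.1471  0.012 ]
gauge side [ 0.467  -0.1419  0.012 ]
gtip side [ 0.4671 -0.1384  0.088 ]
b2far-l top [0.7008 0.0657 0.032 ]
b2far-r top [ 0.7076 -0.0559  0.032 ]
b2near-r top [ 0.61   -0.0606  0.032 ]
b2near-l top [0.6018 0.0606 0.032 ]
fit top ((148.28868103027344, 148.69915771484375), (196.3784942626953, 204.76364135742188), 120.91207885742188) [ 0.469  -0.1469  0.012 ]
fit side ((174.0827178955078, 128.2352752685547), (137.97000122070312, 250.18309020996094), 93.61920928955078) [ 0.4678 -0.1468  0.012 ]
fit top ((87.70348358154297, 91.66674041748047), (114.56371307373047, 119.411376953125), 128.10061645507812) [0.4814 0.2072 0.036 ]
fit side ((115.82377624511719, 120.49544525146484), (194.86529541015625, 200.65884399414062), 138.03529357910156) [0.4819 0.2104 0.024 ]
```

```bash
cat >>h.py <<'E'
from scipy.spatial.transform import Rotation as R
def delta(*targets):
    s=manip.observe();Q=R.from_euler("xyz",s["eef_rot"])
    print("t",s["t"],"p",s["ee_pos"].round(4),"yaw",np.degrees(s["eef_rot"]).round(2),"F",s["contact_force"].round(2),"w",round(s["width"],4))
    for x,y,z,yaw in targets:
        r=Q.inv()*R.from_euler("xyz",[np.pi,0,np.radians(yaw)])
        print(np.degrees(r.as_rotvec()).round(2),(Q.inv().apply(np.array([x,y,z])-s["ee_pos"])*100).round(2))
E
python3 -c "
from h import *
delta((.46,-.28,.23,50),(.4815,.208,.12,83.4))"
```

```text
t 0.1 p [ 0.2248 -0.6359  0.2326] yaw [-179.9     0.     19.47] F [ 0.61 -0.11  0.63] w 0.0871
[-1.000e-01 -2.000e-02 -3.053e+01] [ 34.04 -25.72   0.3 ]
[-9.000e-02 -5.000e-02 -6.393e+01] [ 52.33 -70.99  11.38]
```

Units first: shifts go in shares of 75 cm and turns go in shares of 180 degrees. So -71 cm / 75 = -0.9467, 52.3 cm / 75 = 0.6973, -63.9 degrees / 180 = -0.355.

Call:
{"fn": "step_arm", "kwargs": {"rows": [[0,0,-0.1694,0.4533,-0.3427,0,1],[0,0,-0.1694,0.4533,-0.3427,0,1],[0,0,-0.1694,0.4533,-0.3427,0,1],[0,0,-0.1694,0.4533,-0.3427,0,1],[0,0,-0.1694,0.4533,-0.3427,0,1],[0,0,-0.1694,0.4533,-0.3427,0,1],[0,0,-0.1694,0.4533,-0.3427,0,1],[0,0,-0.1694,0.4533,-0.3427,0,1],[0,0,-0.1694,0.4533,-0.3427,0,1],[0,0,-0.355,0.6973,-0.9467,0.0667,1],[0,0,-0.355,0.6973,-0.9467,0.0667,1],[0,0,-0.355,0.6973,-0.9467,0.0667,1],[0,0,-0.355,0.6973,-0.9467,0.0667,1],[0,0,-0.355,0.6973,-0.9467,0.0667,1],[0,0,-0.355,0.6973,-0.9467,0.0667,1],[0,0,-0.355,0.6973,-0.9467,0.0667,1],[0,0,-0.355,0.6973,-0.9467,0.0667,1],[0,0,-0.355,0.6973,-0.9467,0.0667,1],[0,0,-0.355,0.6973,-0.9467,0.0667,1],[0,0,-0.355,0.6973,-0.9467,0.0667,1]]}}

```text
t: 1.77
ee_pos: [0.4739, 0.1325, 0.1905]
eef_rot: [3.142, 0.001, 1.455]
contact_force: [1.7, -0.4, -0.6]
width: 0.0873
gripper_force: 0.0
```

Call:
{"fn": "step_arm", "kwargs": {"rows": [[0,0,0,0,0,0,1],[0,0,0,0,0,0,1]]}}

```text
t: 1.93
ee_pos: [0.4736, 0.1337, 0.1904]
eef_rot: [-3.141, -0.001, 1.461]
contact_force: [-0.7, -0.6, -0.0]
width: 0.0871
gripper_force: 0.0
```

```bash
python3 -c "
from h import *
delta((.4815,.208,.12,83.4),(.4815,.208,.026,83.4))"
```

```text
t 1.9333 p [0.4736 0.1337 0.1904] yaw [-1.7994e+02 -5.0000e-02  8.3730e+01] F [-0.69 -0.6  -0.01] w 0.0871
[-0.06 -0.05  0.33] [ 7.46 -0.01  7.05]
[-0.06 -0.05  0.33] [ 7.46 -0.   16.45]
```

Converted, 8 cm / 75 = 0.1067, 7.5 cm / 75 = 0.1, 0.3 degrees / 180 = 0.0017.

Call:
{"fn": "step_arm", "kwargs": {"rows": [[0,0,0.0017,0.1,0,0,1],[0,0,0.0017,0.1,0,0,1],[0,0,0.0017,0.1,0,0.08,1],[0,0,0.0017,0.1,0,0.08,1],[0,0,0.0017,0.1,0,0.1067,1],[0,0,0.0017,0.1,0,0.1067,1],[0,0,0.0017,0.1,0,0.1067,1]]}}

```text
t: 2.52
ee_pos: [0.4827, 0.2035, 0.1101]
eef_rot: [-3.14, 0.002, 1.448]
contact_force: [0.5, 0.2, 0.5]
width: 0.0872
gripper_force: 0.0
```

```bash
python3 -c "
from h import *
delta((.4815,.208,.026,83.4))
p,d=manip.capture('side');cv2.imwrite('pics/s1.png',cv2.resize(p[180:330,180:350],None,fx=4,fy=4,interpolation=2))"
```

```text
t 2.5167 p [0.4827 0.2035 0.1101] yaw [-1.7988e+02  1.1000e-01  8.2950e+01] F [0.53 0.17 0.46] w 0.0872
[-0.12  0.11 -0.45] [ 0.45 -0.16  8.41]
```

View pics/s1.png

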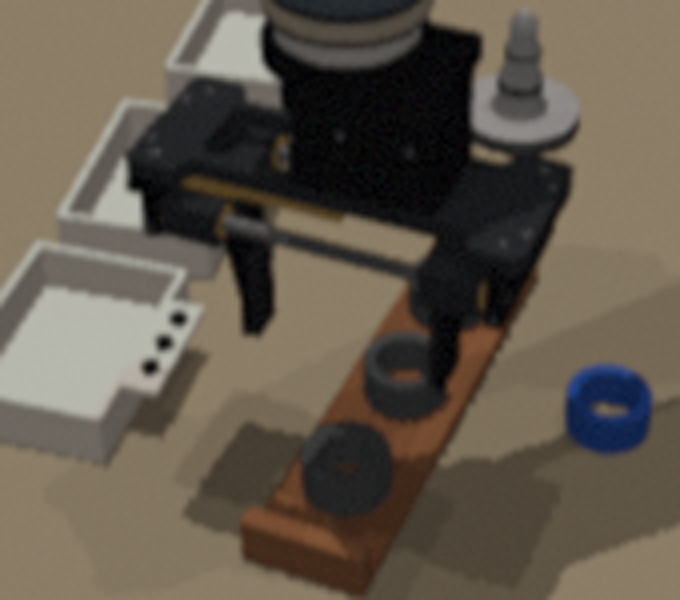

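The fingers straddle the spacer row across the rack. I'll descend next.

Converted, 5 cm / 75 = 0.0667, 4.5 cm / 75 = 0.06, -0.4 degrees / 180 = -0.0022.

Call:
{"fn": "step_arm", "kwargs": {"rows": [[0,0,-0.0022,0.0027,-0.0013,0.04,1],[0,0,-0.0022,0.0027,-0.0013,0.06,1],[0,0,-0.0022,0.0027,-0.0013,0.0667,1],[0,0,-0.0022,0.0027,-0.0013,0.0667,1]]}}

```text
t: 2.9
ee_pos: [0.4825, 0.2069, 0.061]
eef_rot: [3.141, 0.0, 1.456]
contact_force: [0.8, 0.0, -0.3]
width: 0.087
gripper_force: 0.0
```

```bash
python3 -c "
from h import *
delta((.4815,.208,.026,83.4))"
```

```text
t 2.9 p [0.4825 0.2069 0.061 ] yaw [1.7999e+02 2.0000e-02 8.3420e+01] F [ 0.77  0.03 -0.34] w 0.087
[0.01 0.02 0.02] [ 0.1  -0.12  3.5 ]
```

Converted, 3.5 cm / 75 = 0.0467, 3 cm / 75 = 0.04.

Call:
{"fn": "step_arm", "kwargs": {"rows": [[0,0,0,0.0013,0,0.0267,1],[0,0,0,0.0013,0,0.04,1],[0,0,0,0.0013,0,0.0467,1],[0,0,0,0.0013,0,0.0467,1],[0,0,0,0.0013,0,0.0467,1],[0,0,0,0.0013,0,0.0467,0],[0,0,0,0.0013,0,0.0467,0],[0,0,0,0.0013,0,0.0467,0],[0,0,0,0.0013,0,0.0467,0],[0,0,0,0.0013,0,0.0467,0],[0,0,0,0.0013,0,0.0467,0],[0,0,0,0.0013,0,0.0467,0],[0,0,0,0.0013,0,0.0467,0],[0,0,0,0.0013,0,0.0467,0],[0,0,0,0.0013,0,0.0467,0]]}}

```text
t: 4.15
ee_pos: [0.4824, 0.2084, 0.0258]
eef_rot: [3.141, 0.0, 1.457]
contact_force: [-0.7, 0.0, 0.8]
width: 0.0444
gripper_force: 30.0
```

```bash
python3 -c "
from h import *
delta((.4815,.208,.15,83.4))"
```

```text
t 4.15 p [0.4824 0.2084 0.0258] yaw [179.99   0.    83.46] F [-0.73  0.03  0.83] w 0.0444
[0.01 0.   0.06] [ -0.05  -0.08 -12.42]
```

Converted, -11 cm / 75 = -0.1467, -9 cm / 75 = -0.12.

Call:
{"fn": "step_arm", "kwargs": {"rows": [[0,0,0,0,0,-0.04,0],[0,0,0,0,0,-0.08,0],[0,0,0,0,0,-0.12,0],[0,0,0,0,0,-0.1467,0],[0,0,0,0,0,-0.1467,0],[0,0,0,0,0,-0.1467,0]]}}

```text
t: 4.65
ee_pos: [0.4825, 0.2083, 0.1362]
eef_rot: [3.14, -0.0, 1.457]
contact_force: [-0.5, -0.3, -2.9]
width: 0.0445
gripper_force: 30.0
```

```bash
python3 -c "
from h import *
delta((.4695,-.1,.137,83.4),(.4695,-.147,.137,83.4))"
```

```text
t 4.65 p [0.4825 0.2083 0.1362] yaw [ 1.7991e+02 -1.0000e-02  8.3460e+01] F [-0.54 -0.28 -2.93] w 0.0445
[ 0.09 -0.01  0.06] [-30.78   2.22  -0.08]
[ 0.09 -0.01  0.06] [-35.45   2.75  -0.08]
```

Call:
{"fn": "step_arm", "kwargs": {"rows": [[0,0,0,-0.04,0.0027,0,0],[0,0,0,-0.0933,0.0067,0,0],[0,0,0,-0.1467,0.0107,0,0],[0,0,0,-0.2,0.0147,0,0],[0,0,0,-0.2533,0.0187,0,0],[0,0,0,-0.3067,0.0227,0,0],[0,0,0,-0.36,0.0267,0,0],[0,0,0,-0.4133,0.0307,0,0],[0,0,0,-0.4533,0.0347,0,0],[0,0,0,-0.472,0.036,0,0],[0,0,0,-0.472,0.036,0,0],[0,0,0,-0.472,0.036,0,0],[0,0,0,-0.472,0.036,0,0],[0,0,0,-0.472,0.036,0,0]]}}

```text
t: 5.82
ee_pos: [0.4686, -0.1445, 0.1351]
eef_rot: [-3.14, -0.001, 1.46]
contact_force: [-0.2, 1.3, -2.2]
width: 0.0449
gripper_force: 30.0
```

```bash
python3 -c "
from h import *
delta((.4695,-.147,.137,83.4))
p,d=manip.capture('side');np.save('pics/s2.npy',d);cv2.imwrite('pics/s2f.png',p);cv2.imwrite('pics/s2.png',cv2.resize(p[130:230,240:370],None,fx=6,fy=6,interpolation=2))"
```

```text
t 5.8167 p [ 0.4686 -0.1445  0.1351] yaw [-1.7992e+02 -5.0000e-02  8.3640e+01] F [-0.21  1.33 -2.15] w 0.0449
[-0.08 -0.05  0.24] [-0.24  0.12 -0.19]
```

View pics/s2.png

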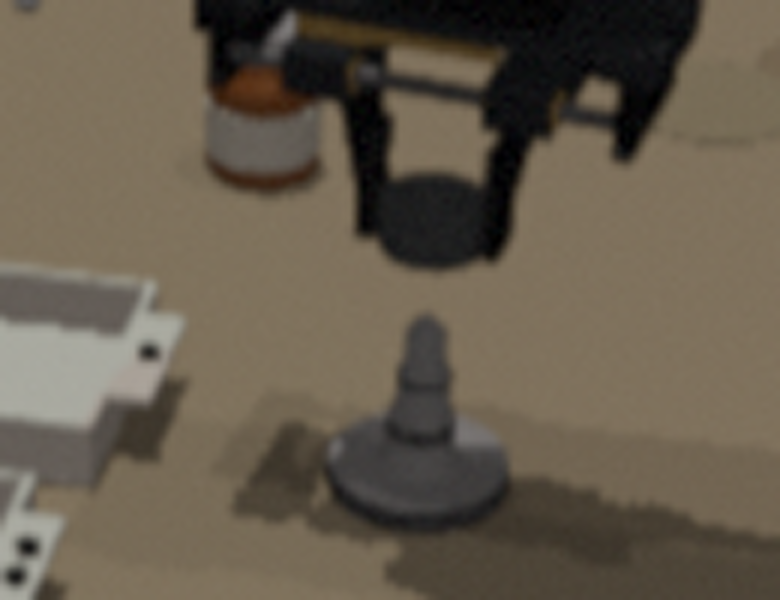

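The ring is held level above the gauge: ring outline centre is near crop (433,221), gauge tip (426,320), base centre (418,468). I'll fit both from the side depth.

```bash
python3 - <<'E'
from h import *
from scipy.optimize import least_squares as LS
for u,v,z in((433,221,.1333),(417.5,468.5,.006)):
    print(px("side",(u+.5)/6-.5+240,(v+.5)/6-.5+130,z).round(4))
zs=np.array([12,17,35,39,57,61,76,84,84.01])*1e-3;rs=np.array([38,30,30,24,24,18,18,6,0])/2e3
def gfit(w,H0):
    f=lambda p:np.hypot(w[:,0]-p[0],w[:,1]-p[1])-np.interp(w[:,2]-p[2],zs,rs)
    s=LS(f,[.468,-.145,H0],loss="soft_l1",f_scale=.001,x_scale=.001);return s.x.round(4),s.cost,len(w),np.std(f(s.x)).round(4)
for n,f in(("side","pics/side0.npy"),("top","pics/top0.npy"),("side","pics/s2.npy")):
    W=cloud(n,np.load(f)).reshape(-1,3);W=W[~np.isnan(W[:,0])]
    r=np.hypot(W[:,0]-.468,W[:,1]+.146)
    g=W[(r<.02)&(W[:,2]>.022)&(W[:,2]<.104)]
    for H in(.002,.008): print(f,gfit(g,H))
    b=W[(r<.046)&(r>.022)&(W[:,2]>.006)&(W[:,2]<.018)];print(" base",b.mean(0).round(4),np.median(b[:,2]).round(4))
    # spacer 1 on the rack
    if "0" in f:
        w=W[(np.hypot(W[:,0]-.4818,W[:,1]-.209)<.03)&(W[:,2]>.016)&(W[:,2]<.033)]
        q=LS(lambda p:np.abs(np.hypot(w[:,0]-p[0],w[:,1]-p[1])-.018)-.005,[.482,.209],loss="soft_l1",f_scale=.001)
        print(" sp",q.x.round(4),len(w))
p=manip.observe()["ee_pos"]
w=W[(np.hypot(W[:,0]-p[0],W[:,1]-p[1])<.032)&(W[:,2]>.122)&(W[:,2]<.146)]
print(len(w),w.min(0),w.max(0))
f=lambda q:np.hypot(w[:,0]-q[0],w[:,1]-q[1])-.023
q=LS(f,p[:2],loss="soft_l1",f_scale=.001);print("ring",q.x.round(4),"tcp",p.round(4),np.std(f(q.x)))
E
```

```text
[ 0.4667 -0.1411  0.1333]
[ 0.4678 -0.1458  0.006 ]
pics/side0.npy (array([ 4.680e-01, -1.474e-01,  1.000e-04]), np.float64(0.000183992963799152), 212, np.float64(0.0019))
pics/side0.npy (array([ 0.4679, -0.1472, -0.0013]), np.float64(0.0001873227491873376), 212, np.float64(0.0019))
 base [ 0.4655 -0.1369  0.011 ] 0.011
 sp [0.4822 0.2083] 219
pics/top0.npy (array([ 0.4689, -0.1468,  0.0012]), np.float64(4.1596653636721e-05), 79, np.float64(0.0013))
pics/top0.npy (array([ 0.4689, -0.1468,  0.0016]), np.float64(3.9138999014130546e-05), 79, np.float64(0.0012))
 base [ 0.4688 -0.1464  0.0112] 0.0112
 sp [0.484  0.2093] 58
pics/s2.npy (array([ 0.4678, -0.1475,  0.0006]), np.float64(0.00016758911916323174), 213, np.float64(0.0018))
pics/s2.npy (array([ 0.4678, -0.1474,  0.0005]), np.float64(0.000165996481202668), 213, np.float64(0.0018))
 base [ 0.4654 -0.137   0.0108] 0.0109
305 [ 0.43688754 -0.16521096  0.12211269] [ 0.4991919  -0.11828409  0.14581137]
ring [ 0.4673 -0.1431] tcp [ 0.4688 -0.1446  0.1353] 0.004578401640153525
```

```bash
cat >>h.py <<'E'
from scipy.optimize import least_squares as LS
def ring(n,d,verbose=True):
    s=manip.observe();p=s["ee_pos"];W=cloud(n,d).reshape(-1,3);W=W[~np.isnan(W[:,0])]
    y=s["eef_rot"][2];t=np.array([np.sin(y),-np.cos(y)])
    a=(W[:,:2]-p[:2])@t;zc=W[:,2]-p[2]
    w=W[(np.abs(a)<.015)&(np.hypot(W[:,0]-p[0],W[:,1]-p[1])<.035)&(np.abs(zc+.003)<.008)]
    w=w[(w[:,1]>p[1])] if n=="side" else w
    f=lambda q:np.hypot(w[:,0]-q[0],w[:,1]-q[1])-.023
    q=LS(f,p[:2],loss="soft_l1",f_scale=.001);print(n,"ring",q.x.round(4),"tcp",p.round(4),"n",len(w),np.std(f(q.x)).round(4))
E
python3 - <<'E'
from h import *
ring("side",np.load("pics/s2.npy"))
I=cv2.imread("pics/s2f.png");d=np.load("pics/s2.npy");W=cloud("side",d)
u,v=map(int,proj("side",[.4686,-.1445,.133]));print(u,v)
print(W[v-8:v+9:2,u,:].round(4))
E
```

```text
side ring [ 0.4677 -0.1448] tcp [ 0.4688 -0.1446  0.1353] n 63 0.0015
311 165
[[ 0.5221 -0.4338 -0.0011]
 [ 0.4728 -0.1584  0.144 ]
 [ 0.4725 -0.1583  0.1385]
 [ 0.4719 -0.1569  0.1336]
 [ 0.4667 -0.129   0.1439]
 [    nan     nan     nan]
 [ 0.4646 -0.1208  0.1376]
 [ 0.4644 -0.1211  0.1318]
 [ 0.4644 -0.1225  0.1254]]
```

Converted, 3 cm / 75 = 0.04, 2 cm / 75 = 0.0267.

Call:
{"fn": "step_arm", "kwargs": {"rows": [[0,0,0,-0.0033,0,0.0133,0],[0,0,0,-0.0033,0,0.0267,0],[0,0,0,-0.0033,0,0.04,0],[0,0,0,-0.0033,0,0.04,0],[0,0,0,-0.0033,0,0.04,0],[0,0,0,-0.0033,0,0.04,0]]}}

```text
t: 6.37
ee_pos: [0.4687, -0.1487, 0.1056]
eef_rot: [-3.141, -0.0, 1.457]
contact_force: [-0.0, -0.0, -3.3]
width: 0.0444
gripper_force: 30.0
```

```bash
python3 - <<'E'
from h import *
delta((.4688,-.1472,.08,83.4))
p,d=manip.capture("side");ring("side",d)
delta()
E
```

```text
t 6.3667 p [ 0.4687 -0.1487  0.1056] yaw [-1.7999e+02 -1.0000e-02  8.3490e+01] F [-0.   -0.04 -3.32] w 0.0444
[-0.01 -0.01  0.09] [ 0.15 -0.    2.56]
side ring [ 0.4677 -0.1486] tcp [ 0.4689 -0.1487  0.1059] n 61 0.0013
t 6.4167 p [ 0.4689 -0.1487  0.1059] yaw [179.97  -0.    83.48] F [ 0.08 -0.62 -1.8 ] w 0.0441
```

Call:
{"fn": "step_arm", "kwargs": {"rows": [[0,0,0,0.0017,0,0.0067,0],[0,0,0,0.0017,0,0.0133,0],[0,0,0,0.0017,0,0.02,0],[0,0,0,0.0017,0,0.0267,0],[0,0,0,0.0017,0,0.0267,0],[0,0,0,0.0017,0,0.0267,0]]}}

```text
t: 6.92
ee_pos: [0.4684, -0.1474, 0.0853]
eef_rot: [-3.141, -0.0, 1.457]
contact_force: [-0.5, 0.3, -1.7]
width: 0.0445
gripper_force: 30.0
```

```bash
python3 - <<'E'
from h import *
for i in range(2):
    p,d=manip.capture("side");ring("side",d)
delta((.4688,-.1472,.075,83.4))
cv2.imwrite('pics/s3.png',cv2.resize(p[130:230,240:370],None,fx=6,fy=6,interpolation=2))
E
```

```text
side ring [ 0.4683 -0.1476] tcp [ 0.4687 -0.1475  0.0856] n 57 0.0012
side ring [ 0.4674 -0.1474] tcp [ 0.4689 -0.1475  0.0858] n 61 0.0012
t 7.0167 p [ 0.4689 -0.1475  0.0858] yaw [179.99  -0.    83.47] F [ 0.2 -0.5 -2.3] w 0.0446
[ 0.01 -0.    0.07] [ 0.03 -0.01  1.08]
```

View pics/s3.png

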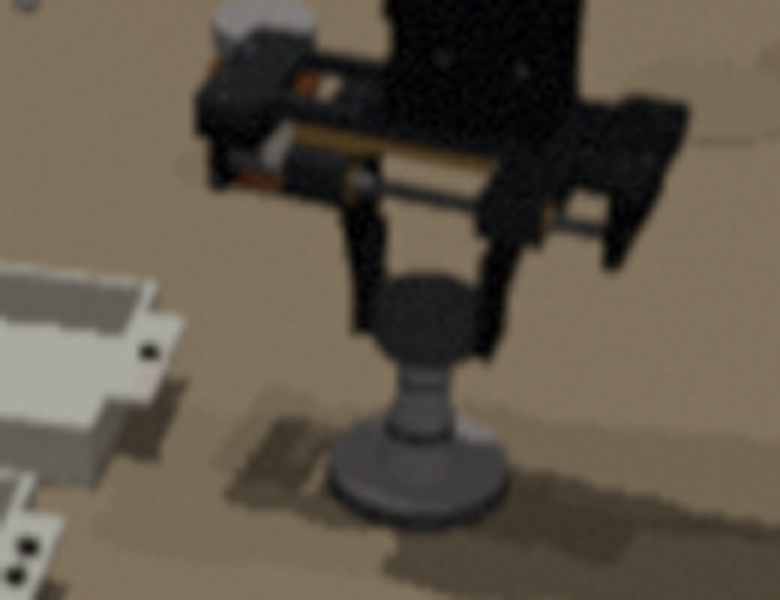

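The ring is over the core and centred. I'll descend in small force-checked steps.

Converted, 0.8 cm / 75 = 0.0107, 0.4 cm / 75 = 0.0053.

Call:
{"fn": "step_arm", "kwargs": {"rows": [[0,0,0,0,0,0.0053,0],[0,0,0,0,0,0.0107,0],[0,0,0,0,0,0.0107,0],[0,0,0,0,0,0.0107,0]]}}

```text
t: 7.35
ee_pos: [0.4685, -0.1475, 0.0775]
eef_rot: [-3.141, -0.0, 1.457]
contact_force: [0.0, -0.7, -1.4]
width: 0.0445
gripper_force: 30.0
```

Call:
{"fn": "step_arm", "kwargs": {"rows": [[0,0,0,0,0,0.0013,0],[0,0,0,0,0,0.002,0],[0,0,0,0,0,0.002,0]]}}

```text
t: 7.6
ee_pos: [0.4688, -0.1476, 0.0762]
eef_rot: [3.142, 0.0, 1.457]
contact_force: [-0.4, 0.4, -2.0]
width: 0.0448
gripper_force: 30.0
```

Converted, 0.15 cm / 75 = 0.002, 0.1 cm / 75 = 0.0013.

Call:
{"fn": "step_arm", "kwargs": {"rows": [[0,0,0,0,0,0.0013,0],[0,0,0,0,0,0.002,0],[0,0,0,0,0,0.002,0]]}}

```text
t: 7.85
ee_pos: [0.4687, -0.1475, 0.0747]
eef_rot: [-3.142, 0.0, 1.457]
contact_force: [0.0, -0.5, -2.2]
width: 0.0445
gripper_force: 30.0
```

Converted, 0.15 cm / 75 = 0.002, 0.1 cm / 75 = 0.0013.

Call:
{"fn": "step_arm", "kwargs": {"rows": [[0,0,0,0,0,0.0013,0],[0,0,0,0,0,0.002,0],[0,0,0,0,0,0.002,0]]}}

```text
t: 8.1
ee_pos: [0.4687, -0.1475, 0.0732]
eef_rot: [-3.141, 0.0, 1.457]
contact_force: [-0.0, 0.2, -2.6]
width: 0.0448
gripper_force: 30.0
```

Converted, 0.1 cm / 75 = 0.0013.

Call:
{"fn": "step_arm", "kwargs": {"rows": [[0,0,0,0,0,0.0013,0],[0,0,0,0,0,0.0013,0]]}}

```text
t: 8.27
ee_pos: [0.4687, -0.1475, 0.0721]
eef_rot: [-3.141, 0.0, 1.457]
contact_force: [-0.1, 0.4, -2.7]
width: 0.0445
gripper_force: 30.0
```

Call:
{"fn": "step_arm", "kwargs": {"rows": [[0,0,0,0,0,0.0007,0],[0,0,0,0,0,0.0013,0],[0,0,0,0,0,0.0013,0]]}}

```text
t: 8.52
ee_pos: [0.4687, -0.1475, 0.0712]
eef_rot: [-3.141, 0.0, 1.457]
contact_force: [1.0, -0.3, -1.6]
width: 0.0444
gripper_force: 30.0
```

Converted, 0.1 cm / 75 = 0.0013.

Call:
{"fn": "step_arm", "kwargs": {"rows": [[0,0,0,0,0,0.0013,0],[0,0,0,0,0,0.0013,0],[0,0,0,0,0,0.0013,0]]}}

```text
t: 8.77
ee_pos: [0.4687, -0.1475, 0.0702]
eef_rot: [-3.142, 0.0, 1.457]
contact_force: [-0.5, -1.3, -1.3]
width: 0.0445
gripper_force: 30.0
```

Converted, 0.1 cm / 75 = 0.0013.

Call:
{"fn": "step_arm", "kwargs": {"rows": [[0,0,0,0,0,0.0013,0],[0,0,0,0,0,0.0013,0],[0,0,0,0,0,0.0013,0]]}}

```text
t: 9.02
ee_pos: [0.4687, -0.1475, 0.0692]
eef_rot: [-3.142, 0.0, 1.457]
contact_force: [-0.0, -0.1, -2.0]
width: 0.0447
gripper_force: 30.0
```

Converted, 0.1 cm / 75 = 0.0013.

Call:
{"fn": "step_arm", "kwargs": {"rows": [[0,0,0,0,0,0.0013,0],[0,0,0,0,0,0.0013,0],[0,0,0,0,0,0.0013,0]]}}

```text
t: 9.27
ee_pos: [0.4687, -0.1475, 0.0682]
eef_rot: [-3.142, 0.0, 1.457]
contact_force: [0.4, 0.0, -1.8]
width: 0.0445
gripper_force: 30.0
```

Converted, 0.5 cm / 75 = 0.0067, 0.4 cm / 75 = 0.0053.

Call:
{"fn": "step_arm", "kwargs": {"rows": [[0,0,0,0,0,0.0027,0],[0,0,0,0,0,0.0053,0],[0,0,0,0,0,0.0067,0],[0,0,0,0,0,0.0067,0]]}}

```text
t: 9.6
ee_pos: [0.4685, -0.1475, 0.0629]
eef_rot: [-3.141, -0.0, 1.457]
contact_force: [0.2, 0.1, -1.7]
width: 0.0443
gripper_force: 30.0
```

Converted, 0.3 cm / 75 = 0.004, 0.15 cm / 75 = 0.002.

Call:
{"fn": "step_arm", "kwargs": {"rows": [[0,0,0,0,0,0.002,0],[0,0,0,0,0,0.004,0],[0,0,0,0,0,0.004,0]]}}

```text
t: 9.85
ee_pos: [0.4686, -0.1475, 0.06]
eef_rot: [-3.141, -0.0, 1.457]
contact_force: [-0.1, -0.5, -1.4]
width: 0.0445
gripper_force: 30.0
```

```bash
python3 - <<'E'
from h import *
p,d=manip.capture("side");ring("side",d)
delta()
E
```

```text
side ring [ 0.4675 -0.1479] tcp [ 0.4686 -0.1475  0.0601] n 58 0.0026
t 9.9 p [ 0.4686 -0.1475  0.0601] yaw [-179.98   -0.     83.47] F [ 0.69  0.13 -2.37] w 0.0448
```

Now 1 mm steps, since the middle shoulder is expected around TCP 0.052–0.054.

Converted, 0.2 cm / 75 = 0.0027, 0.1 cm / 75 = 0.0013.

Call:
{"fn": "step_arm", "kwargs": {"rows": [[0,0,0,0,0,0.0013,0],[0,0,0,0,0,0.0027,0],[0,0,0,0,0,0.0027,0]]}}

```text
t: 10.15
ee_pos: [0.4686, -0.1475, 0.0581]
eef_rot: [-3.141, 0.0, 1.457]
contact_force: [0.5, -0.7, -1.1]
width: 0.0446
gripper_force: 30.0
```

Call:
{"fn": "step_arm", "kwargs": {"rows": [[0,0,0,0,0,0.0013,0],[0,0,0,0,0,0.0013,0],[0,0,0,0,0,0.0013,0]]}}

```text
t: 10.4
ee_pos: [0.4687, -0.1475, 0.0572]
eef_rot: [-3.142, 0.0, 1.457]
contact_force: [0.2, 1.0, -1.7]
width: 0.0446
gripper_force: 30.0
```

Converted, 0.1 cm / 75 = 0.0013.

Call:
{"fn": "step_arm", "kwargs": {"rows": [[0,0,0,0,0,0.0013,0],[0,0,0,0,0,0.0013,0],[0,0,0,0,0,0.0013,0]]}}

```text
t: 10.65
ee_pos: [0.4687, -0.1475, 0.0562]
eef_rot: [-3.142, 0.0, 1.457]
contact_force: [-0.2, 0.3, -2.2]
width: 0.0446
gripper_force: 30.0
```

Converted, 0.1 cm / 75 = 0.0013, 0.05 cm / 75 = 0.0007.

Call:
{"fn": "step_arm", "kwargs": {"rows": [[0,0,0,0,0,0.0007,0],[0,0,0,0,0,0.0013,0],[0,0,0,0,0,0.0013,0]]}}

```text
t: 10.9
ee_pos: [0.4687, -0.1475, 0.0552]
eef_rot: [-3.142, 0.0, 1.457]
contact_force: [-0.7, -0.5, -2.0]
width: 0.0448
gripper_force: 30.0
```

Converted, 0.05 cm / 75 = 0.0007.

Call:
{"fn": "step_arm", "kwargs": {"rows": [[0,0,0,0,0,0.0007,0],[0,0,0,0,0,0.0007,0],[0,0,0,0,0,0.0007,0]]}}

```text
t: 11.15
ee_pos: [0.4687, -0.1475, 0.0547]
eef_rot: [3.142, 0.0, 1.457]
contact_force: [0.8, -0.8, -2.8]
width: 0.0445
gripper_force: 30.0
```

Converted, 0.05 cm / 75 = 0.0007.

Call:
{"fn": "step_arm", "kwargs": {"rows": [[0,0,0,0,0,0.0007,0],[0,0,0,0,0,0.0007,0],[0,0,0,0,0,0.0007,0]]}}

```text
t: 11.4
ee_pos: [0.4688, -0.1475, 0.0542]
eef_rot: [3.142, 0.0, 1.457]
contact_force: [-0.3, 0.7, -1.8]
width: 0.0448
gripper_force: 30.0
```

Converted, 0.05 cm / 75 = 0.0007.

Call:
{"fn": "step_arm", "kwargs": {"rows": [[0,0,0,0,0,0.0007,0],[0,0,0,0,0,0.0007,0],[0,0,0,0,0,0.0007,0]]}}

```text
t: 11.65
ee_pos: [0.4687, -0.1476, 0.0537]
eef_rot: [3.142, 0.0, 1.457]
contact_force: [0.1, -0.8, -2.9]
width: 0.0448
gripper_force: 30.0
```

Converted, 0.05 cm / 75 = 0.0007.

Call:
{"fn": "step_arm", "kwargs": {"rows": [[0,0,0,0,0,0.0007,0],[0,0,0,0,0,0.0007,0],[0,0,0,0,0,0.0007,0]]}}

```text
t: 11.9
ee_pos: [0.4688, -0.1475, 0.0533]
eef_rot: [3.141, 0.0, 1.457]
contact_force: [0.5, -0.2, -2.0]
width: 0.0443
gripper_force: 30.0
```

Call:
{"fn": "step_arm", "kwargs": {"rows": [[0,0,0,0,0,0.0007,0],[0,0,0,0,0,0.0007,0],[0,0,0,0,0,0.0007,0]]}}

```text
t: 12.15
ee_pos: [0.4689, -0.1476, 0.0529]
eef_rot: [3.141, 0.0, 1.457]
contact_force: [-0.4, -0.1, -2.2]
width: 0.045
gripper_force: 30.0
```

Converted, 0.05 cm / 75 = 0.0007.

Call:
{"fn": "step_arm", "kwargs": {"rows": [[0,0,0,0,0,0.0007,0],[0,0,0,0,0,0.0007,0],[0,0,0,0,0,0.0007,0]]}}

```text
t: 12.4
ee_pos: [0.4691, -0.1477, 0.0524]
eef_rot: [3.141, 0.0, 1.457]
contact_force: [0.3, -0.6, -1.4]
width: 0.0446
gripper_force: 30.0
```

Converted, 0.05 cm / 75 = 0.0007.

Call:
{"fn": "step_arm", "kwargs": {"rows": [[0,0,0,0,0,0.0007,0],[0,0,0,0,0,0.0007,0],[0,0,0,0,0,0.0007,0]]}}

```text
t: 12.65
ee_pos: [0.4691, -0.1478, 0.0522]
eef_rot: [3.141, 0.0, 1.457]
contact_force: [-0.4, -0.8, 4.4]
width: 0.0443
gripper_force: 30.0
```

Converted, 0.05 cm / 75 = 0.0007.

Call:
{"fn": "step_arm", "kwargs": {"rows": [[0,0,0,0,0,0.0007,0],[0,0,0,0,0,0.0007,0],[0,0,0,0,0,0.0007,0]]}}

```text
t: 12.9
ee_pos: [0.4692, -0.1478, 0.052]
eef_rot: [3.141, 0.001, 1.457]
contact_force: [-0.5, -1.5, 7.7]
width: 0.0446
gripper_force: 30.0
```

Contact force is about 10 N (7.7 plus the 2 N weight) with the ring underside near 38 mm, so it is on the middle shoulder. I'll hold there and look.

Call:
{"fn": "step_arm", "kwargs": {"rows": [[0,0,0,0,0,0,0],[0,0,0,0,0,0,0],[0,0,0,0,0,0,0],[0,0,0,0,0,0,0],[0,0,0,0,0,0,0],[0,0,0,0,0,0,0]]}}

```text
t: 13.4
ee_pos: [0.4692, -0.1478, 0.052]
eef_rot: [3.141, 0.001, 1.457]
contact_force: [-0.7, -1.1, 8.3]
width: 0.0446
gripper_force: 30.0
```

```bash
python3 - <<'E'
from h import *
p,d=manip.capture("side");ring("side",d)
delta()
cv2.imwrite('pics/s4.png',cv2.resize(p[150:225,260:360],None,fx=8,fy=8,interpolation=2))
E
```

```text
side ring [ 0.4687 -0.1483] tcp [ 0.4692 -0.1478  0.052 ] n 59 0.002
t 13.45 p [ 0.4692 -0.1478  0.052 ] yaw [1.7995e+02 4.0000e-02 8.3460e+01] F [-0.64 -0.83  7.73] w 0.0449
```

View pics/s4.png

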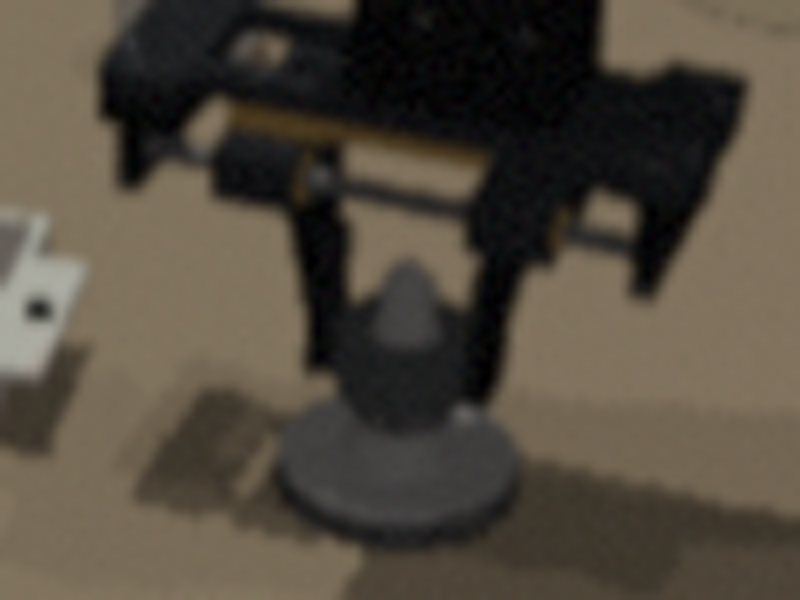

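The ring sits level on the middle shoulder, with the tip sticking out through its bore at crop (408,300), so it is 2 bands. Next I lift it and carry it to bin 2.

Converted, -10 cm / 75 = -0.1333, -8 cm / 75 = -0.1067.

Call:
{"fn": "step_arm", "kwargs": {"rows": [[0,0,0,0,0,-0.0067,0],[0,0,0,0,0,-0.0267,0],[0,0,0,0,0,-0.0533,0],[0,0,0,0,0,-0.08,0],[0,0,0,0,0,-0.1067,0],[0,0,0,0,0,-0.1333,0],[0,0,0,0,0,-0.1333,0],[0,0,0,0,0,-0.1333,0]]}}

```text
t: 14.12
ee_pos: [0.4687, -0.1475, 0.1514]
eef_rot: [3.141, 0.0, 1.457]
contact_force: [0.8, -0.5, -2.4]
width: 0.0445
gripper_force: 30.0
```

```bash
python3 - <<'E'
from h import *
delta((.655,.0025,.15,3.2))
d=np.load("pics/top0.npy");W=cloud("top",d)[150:195,255:303].reshape(-1,3)
for l,h in((.027,.037),(-.002,.010)):
    w=W[(W[:,2]>l)&(W[:,2]<h)&(W[:,0]>.6)];print(w.min(0).round(4),w.max(0).round(4),cv2.minAreaRect((w[:,:2]*1000).astype(np.float32)))
E
```

```text
t 14.1167 p [ 0.4687 -0.1475  0.1514] yaw [1.7994e+02 2.0000e-02 8.3470e+01] F [ 0.82 -0.46 -2.45] w 0.0445
[ 6.000e-02 -2.000e-02  8.027e+01] [17.02 16.8   0.15]
[ 0.6   -0.059  0.027] [0.7084 0.0669 0.0369] ((652.4339599609375, 3.1826820373535156), (106.6876220703125, 124.20807647705078), 2.872469425201416)
[ 0.6001 -0.0753 -0.002 ] [0.739  0.0862 0.0099] ((668.5643310546875, 6.470283508300781), (160.87986755371094, 138.84117126464844), 88.90553283691406)
```

Converted, 17 cm / 75 = 0.2267, 16.8 cm / 75 = 0.224, 80 degrees / 180 = 0.4444.

Call:
{"fn": "step_arm", "kwargs": {"rows": [[0,0,0.0333,0.0267,0.0267,0,0],[0,0,0.0722,0.0667,0.0667,0,0],[0,0,0.1111,0.1067,0.1067,0,0],[0,0,0.15,0.1467,0.1467,0,0],[0,0,0.1889,0.1867,0.1867,0,0],[0,0,0.2278,0.2267,0.224,0,0],[0,0,0.2667,0.2267,0.224,0,0],[0,0,0.3056,0.2267,0.224,0,0],[0,0,0.3444,0.2267,0.224,0,0],[0,0,0.3833,0.2267,0.224,0,0],[0,0,0.4222,0.2267,0.224,0,0],[0,0,0.4444,0.2267,0.224,0,0],[0,0,0.4444,0.2267,0.224,0,0],[0,0,0.4444,0.2267,0.224,0,0],[0,0,0.4444,0.2267,0.224,0,0],[0,0,0.4444,0.2267,0.224,0,0]]}}

```text
t: 15.45
ee_pos: [0.6546, 0.0023, 0.1504]
eef_rot: [-3.142, 0.001, 0.062]
contact_force: [0.6, 0.7, -0.9]
width: 0.0447
gripper_force: 30.0
```

```bash
python3 - <<'E'
from h import *
delta((.655,.0025,.03,3.2))
p,d=manip.capture("side");cv2.imwrite('pics/s5.png',cv2.resize(p[110:260,170:340],None,fx=4,fy=4,interpolation=2))
E
```

```text
t 15.45 p [0.6546 0.0023 0.1504] yaw [-1.80e+02  8.00e-02  3.54e+00] F [ 0.62  0.69 -0.93] w 0.0447
[-0.    0.08  0.34] [ 0.06 -0.02 12.04]
```

View pics/s5.png

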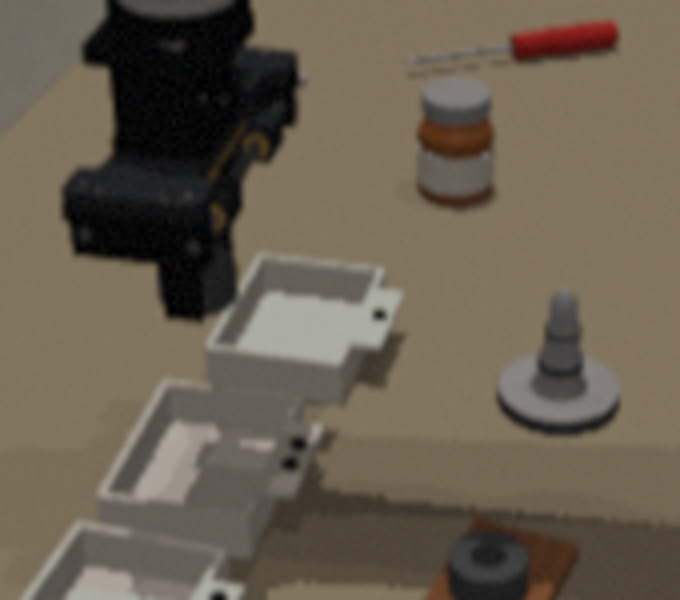

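The arm is above the two-stud bin (crop 210,460). I'll lower it now.

Converted, 12.4 cm / 75 = 0.1653, 12 cm / 75 = 0.16.

Call:
{"fn": "step_arm", "kwargs": {"rows": [[0,0,0,0,0,0.04,0],[0,0,0,0,0,0.08,0],[0,0,0,0,0,0.12,0],[0,0,0,0,0,0.1467,0],[0,0,0,0,0,0.16,0],[0,0,0,0,0,0.1653,0],[0,0,0,0,0,0.1653,0],[0,0,0,0,0,0.1653,0]]}}

```text
t: 16.17
ee_pos: [0.6562, 0.0024, 0.0286]
eef_rot: [-3.142, -0.002, 0.061]
contact_force: [0.8, -0.6, -2.0]
width: 0.0443
gripper_force: 30.0
```

Converted, 0.3 cm / 75 = 0.004, 0.2 cm / 75 = 0.0027.

Call:
{"fn": "step_arm", "kwargs": {"rows": [[0,0,0,0,0,0.0013,0],[0,0,0,0,0,0.0027,0],[0,0,0,0,0,0.004,0],[0,0,0,0,0,0.004,0],[0,0,0,0,0,0.004,0]]}}

```text
t: 16.58
ee_pos: [0.6551, 0.0022, 0.0246]
eef_rot: [3.141, -0.0, 0.061]
contact_force: [-0.1, 0.2, -2.7]
width: 0.0445
gripper_force: 30.0
```

Converted, 0.5 cm / 75 = 0.0067, 0.4 cm / 75 = 0.0053.

Call:
{"fn": "step_arm", "kwargs": {"rows": [[0,0,0,0,0,0.0027,0],[0,0,0,0,0,0.004,0],[0,0,0,0,0,0.0053,0],[0,0,0,0,0,0.0053,0],[0,0,0,0,0,0.0067,0],[0,0,0,0,0,0.0067,0]]}}

```text
t: 17.08
ee_pos: [0.6549, 0.0022, 0.019]
eef_rot: [3.142, 0.0, 0.061]
contact_force: [-0.8, -0.1, -2.9]
width: 0.0445
gripper_force: 30.0
```

Converted, 0.1 cm / 75 = 0.0013, 0.05 cm / 75 = 0.0007.

Call:
{"fn": "step_arm", "kwargs": {"rows": [[0,0,0,0,0,0.0007,0],[0,0,0,0,0,0.0013,0],[0,0,0,0,0,0.0013,0]]}}

```text
t: 17.33
ee_pos: [0.6549, 0.0022, 0.0182]
eef_rot: [3.142, 0.0, 0.061]
contact_force: [0.6, 0.5, -2.1]
width: 0.0447
gripper_force: 30.0
```

Converted, 0.05 cm / 75 = 0.0007.

Call:
{"fn": "step_arm", "kwargs": {"rows": [[0,0,0,0,0,0.0007,0],[0,0,0,0,0,0.0007,0],[0,0,0,0,0,0.0007,0]]}}

```text
t: 17.58
ee_pos: [0.6551, 0.0022, 0.0178]
eef_rot: [3.142, -0.0, 0.061]
contact_force: [-0.1, 0.3, -1.1]
width: 0.0449
gripper_force: 30.0
```

Converted, 0.05 cm / 75 = 0.0007.

Call:
{"fn": "step_arm", "kwargs": {"rows": [[0,0,0,0,0,0.0007,0],[0,0,0,0,0,0.0007,0],[0,0,0,0,0,0.0007,0]]}}

```text
t: 17.83
ee_pos: [0.6551, 0.0022, 0.0178]
eef_rot: [3.141, -0.0, 0.061]
contact_force: [-1.8, -0.4, 3.3]
width: 0.0444
gripper_force: 30.0
```

The ring is on the bin floor. I'll open the fingers part way and retreat.

Converted, -20 cm / 75 = -0.2667, -17 cm / 75 = -0.2267.

Call:
{"fn": "step_arm", "kwargs": {"rows": [[0,0,0,0,0,0,0.55],[0,0,0,0,0,0,0.6],[0,0,0,0,0,0,0.65],[0,0,0,0,0,0,0.65],[0,0,0,0,0,0,0.65],[0,0,0,0,0,0,0.65],[0,0,0,0,0,0,0.65],[0,0,0,0,0,-0.0133,0.65],[0,0,0,0,0,-0.04,0.65],[0,0,0,0,0,-0.08,0.65],[0,0,0,0,0,-0.1333,0.65],[0,0,0,0,0,-0.1867,0.65],[0,0,0,0,-0.0533,-0.2267,0.65],[0,0,0,0,-0.1067,-0.2267,0.65],[0,0,0,0,-0.16,-0.2267,0.65],[0,0,0,0,-0.2133,-0.2267,0.65],[0,0,0,0,-0.2667,-0.2267,0.65],[0,0,0,0,-0.2667,-0.2267,0.65],[0,0,0,0,-0.2667,-0.2267,0.65]]}}

```text
t: 19.42
ee_pos: [0.6416, 0.2066, 0.1881]
eef_rot: [-3.14, -0.0, 0.068]
contact_force: [0.1, -1.2, -0.1]
width: 0.0568
gripper_force: 0.0
```

```bash
python3 - <<'E'
from h import *
delta()
p,d=manip.capture("top");cv2.imwrite('pics/t6.png',cv2.resize(p[145:245,190:355],None,fx=4.8,fy=4.8,interpolation=2))
W=cloud("top",d).reshape(-1,3);w=W[(abs(W[:,0]-.655)<.032)&(abs(W[:,1]-.003)<.05)&(W[:,2]>.015)&(W[:,2]<.05)]
print(w.mean(0),np.median(w[:,2]),w[:,2].std(),len(w))
E
```

```text
t 19.4167 p [0.6416 0.2066 0.1881] yaw [-1.7988e+02 -3.0000e-02  3.8800e+00] F [ 0.11 -1.2  -0.11] w 0.0568
[0.65501814 0.00203396 0.02616144] 0.026572776167024914 0.003574397652495152 116
```

View pics/t6.png

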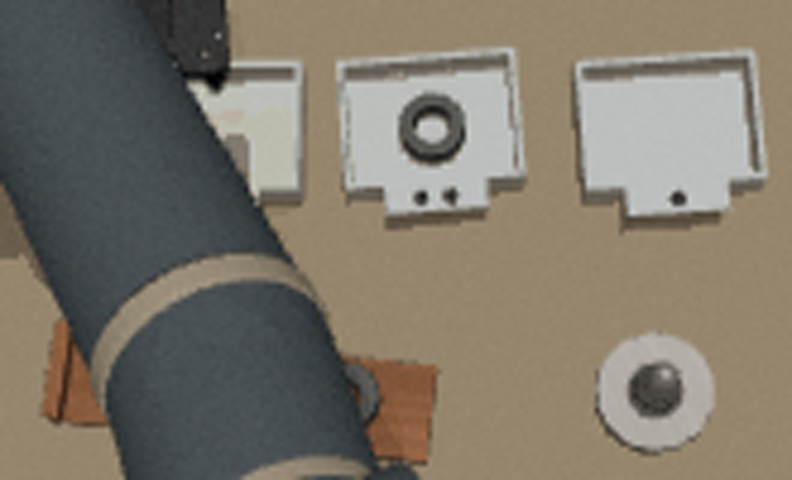

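The spacer lies flat in the centre of the two-stud bin (crop 432,128), and the arm is clear. I'll hand in.

```bash
python3 -c "
from cell import manip
print(manip.sign_off())"
```

```text
the job is handed in; nothing more can be done
None
```

The spacer next to the end block stopped on the middle shoulder (2 bands, so bore 26), was pressed home at about 10 N, and now lies flat in the middle of the 2-stud bin; I handed the job in at about 19 s, and no verdict came back.

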